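Knock a blank out of its die and scoop it from under the die plate

TASK

A punched disc is stuck in the bore of the small die stand: press the sprung knock-out plunger right down to its stop so that the disc drops onto the bench under the die plate, with the scoop kept out from under the die while you press. Then slide the flat scoop in under the die plate until the disc lies in its pan, and draw both out together. Leave the scoop flat on the bench with its whole pan out in the open and the disc lying flat in it, and leave the V-block, pliers and box-section offcut where they are.

Things in the scene. Friction and masses are not known exactly. Their poses are not given: they have to be found in the camera images.
- die: Bare steel die stand, fixed to the bench. Origin on the bench below the middle of the bore, z up, -x out of the open front, +x to the closed rear. Die plate 130 mm (x) by 174 mm (y), underside 46, top 62 mm above the bench, on two side walls; foot flanges 8 mm high (bolts to 14) reach out to x = +-75, y = +-113 mm. A bridge over it, 36 mm (x) by 184 mm (y), top at 156 mm (pillar nuts to 181).
- die_mouth (a point): Middle of the open front edge of the passage under the die plate, on the bench, 65 mm in front of the bore's middle; axes as the die stand. The passage is 130 mm wide (side walls at y = +-65 mm), 46 mm high and runs 123 mm back along +x to a rear stop bar, whose face is 58 mm behind the bore's middle.
- die_bore (a point): Middle of the 80 mm bore at the plate's underside, 46 mm above the bench; axes as the die stand. Two sprung keepers (33 to 48 mm to either side along y, underside 43 mm above the bench) hold the disc up in the bore; they fold down as it is pushed through and spring back.
- plunger (a joint): Travel of the knock-out plunger in m: 0 up (rest), 0.028 at the bottom stop; sprung, it comes back when let go. About 2 N at the start and 8 N at the stop, with 2 to 4 N more on the way while the disc passes the keepers (it drops at about 0.022).
- plunger_top (a point): Centre of the top of the black mushroom head of the plunger, 48 mm across, 227 mm above the bench when up; moves down with the plunger.
- blank_center (a point): Centre of the disc (blank): plain aluminium, 76 mm across, 10 mm thick, rounded edges, about 0.13 kg. It starts flat in the bore, its centre 51 mm above the bench; when it has dropped it lies on the bench, its centre at 5 mm.
- scoop: Flat sheet-steel scoop, 0.28 kg. Origin on its underside in the middle of the pan; +x to the open lip (55 mm ahead), -x to the handle, z up. Floor 2 mm thick, 104 mm wide, ground thin at the lip; 14 mm walls at the sides and back (x = -54 mm). A low strap (to 15 mm high) runs back to x = -90 mm, then rises to the handle. Raising the handle 1 to 2 mm keeps the lip down on the bench.
- scoop_grip (a point): Middle of the black handle of the scoop: a bar 100 mm long (along the scoop's x), 24 mm wide (y) and 22 mm high, its centre 45.5 mm above the bench and 165 mm behind the scoop's origin. Its axes are those of the scoop.
- scoop_lip (a point): Middle of the scoop's lip edge, 55 mm ahead of its origin, 1 mm above the bench when the scoop lies flat. A disc pushed ahead of the lip slides until it meets the rear stop bar under the die; then the lip runs under it.
- v_block: Bystander: grey steel V-block, 45 x 50 x 42 mm; origin under its centre.
- pliers: Bystander: long-nose pliers lying closed, 60 x 184 x 16 mm (long along y); origin under the centre.
- offcut: Bystander: dark box-section offcut, 40 x 140 x 40 mm (long along y); origin under the centre.
There are look-alikes about, which are no part of the job. Of the things that look like the part that bears blank_center, the middle-sized one is meant.

How it is judged:
On the way, in this order (a step that is already met when the one before it is completed fails the run):
1. the plunger is pressed down to its stop (value of joint plunger above 0.026 m), for 0.1 s.
2. the disc lies in the pan of the scoop under the die plate (x of blank_center in the frame of die above -0.06 m and x of blank_center in the frame of scoop between -0.02 and 0.032 m and y of blank_center in the frame of scoop between -0.018 and 0.018 m and z of blank_center in the frame of scoop between 0.0045 and 0.012 m), for 0.1 s.
At the end, for the whole second after the job is handed in: The disc lies flat in the scoop's pan (at most about 15 mm of it past the lip); the scoop lies flat and still on the bench, released, its lip out past the front edge of the die plate or at least 180 mm to one side of the die's middle; the plunger is back up (x of blank_center in the frame of scoop between -0.022 and 0.032 m and y of blank_center in the frame of scoop between -0.018 and 0.018 m and z of blank_center in the frame of scoop between 0.0045 and 0.012 m and angle between blank_center's own z axis and vertical below 0.12 rad and angle between scoop's own z axis and vertical below 0.06 rad and height (world z) of scoop between -0.004 and 0.004 m and (x of scoop_lip in the frame of die below -0.065 m or y of scoop_lip in the frame of die above 0.18 m or y of scoop_lip in the frame of die below -0.18 m) and value of joint plunger below 0.002 m and linear speed of scoop below 0.01 m/s); the robot touches nothing.
It fails at once if the scoop is under the die plate while the plunger is pressed (value of joint plunger above 0.006 m and x of scoop_lip in the frame of die between -0.06 and 0.08 m and y of scoop_lip in the frame of die between -0.065 and 0.065 m).
It fails at once if a bystander is moved more than 20 mm (distance of any of v_block, pliers, offcut from where it was at the start of the episode above 0.02 m).
It also fails if it takes over 67 s, if anything falls off the work surface, if the arm or the gripper's body presses on something with over 40 N, if the wrist force passes 120 N, or if a joint passes its speed limit or range.

ROBOT

A 6-joint arm with a two-finger parallel gripper is mounted at the origin on the work surface; the furniture and walls round the work are solid. World frame = base frame: x ahead of the robot, y to its left, z up, the work surface at z = 0. Lengths are in m, angles in rad, forces in N, time in s.
With the tool pointing down it reaches from about 0.35 to 0.775 m from the base axis. Payload 5.5 kg.
Tool frame: the origin (TCP) lies between the finger pads; the fingertips stand 19 mm ahead of it and the grasp point (between the pads) is the TCP (env.tcp_to_tips is the distance from the TCP to the fingertips, in m); z points along the fingers, y is the direction in which the jaws open and shut (so a half turn about z gives the same grasp; the last joint's range is limited). The gripper opens to 85 mm and grips with 20 to 120 N. Pads are 22 mm wide; open, the fingers measure 114 mm over their backs; the gripper's body (76 mm by 85 mm) begins 54 mm behind the grasp point. The pads swing forward as they close: fully open they stand 13 mm farther back than shut.
Start: joints at [1.152, 0.313, 0.046, 1.304, 0, 1.431], TCP at [0.158, 0.553, 0.25] pointing down, gripper open.
Joint ranges: [-2.76, 2.76], [-0.86, 1.69], [-1.03, 1.26], [-2.2, 2.34], [-1.47, 1.5], [-3.14, 3.14]. Speed limits (rad/s): [2.57, 2.57, 3.14, 3.14, 3.14, 3.14].

INTERFACE

Orientations are given as a unit quaternion [w, x, y, z].
In Python, from workcell import env, eyes, job gives the robot as it stands. The module is installed in compiled form; this text tells all that it offers.
- The arm moves only by the tool move_arm, never from a script. Its argument "commands" is a list of rows, each a list of 3 entries, a list of its own where there are three numbers: the shift along the world's x, y, z as a fraction of full scale, then the turn, a rotation vector about the world's x, y, z as a fraction of full scale, then the gripper command: -1 is shut, 1 is fully open, values between are in proportion. In form: [[[x, y, z], [wx, wy, wz], gripper], ...]. A call has 1 to 5 rows; each row shifts and turns the commanded pose from where the row before left it; what a row does not reach is not made up. Full scale, the value 1, is 0.04 m for a shift and 8 degrees for a turn. A row lasts 1/10 s, in which the tool goes at most 50 mm and 8.59 degrees, less where a joint would pass 70% of its speed; a pose out of reach is approached as far as the arm can. A call with a number of a shift or a turn outside -1 to 1 is refused whole. A call with a gripper value outside its range is refused whole. The fingers move at their own pace and stop on an object; "newtons" is the grip in N (left out, the last holds). Time passes only in rows, so rows that do not move let the fingers close. It gives the time, the measured TCP pose, the force and the opening at its end, in the units of the state.
- env.get_state(): the state, without advancing time (a new reading comes with each control period).
- eyes.read_camera(name): name is "scene" or "top"; returns a dict with "frame" (400x640x3 uint8, red, green, blue), "mtx" (3x3 intrinsics, pixels), "camera_from_world" (4x4, takes a point from world to camera coordinates). Camera axes: x right, y down, z forward; pixel columns grow to the right and rows downward; lengths in m; the calibration is good to about 2 mm. A picture is of the moment at which its call begins. There is no depth.
- job.hand_in(): hands the job in, once; it reports no verdict.
The state is a dict: "clock": time; "joint_pos": joint angles; "qvel": joint speeds; "tau": joint torques, N m; "tcp_pos": TCP position; "orientation": TCP orientation; "wrist_force": force on the tool from outside, world axes, zero at the start; "ft_torque": the same for the moment, N m; "finger_gap": finger opening in m.
Only numpy, scipy, OpenCV 4.12 (cv2) and the standard library are available. Lean on these libraries where they do the work, as an engineer would, in place of code of your own. Each camera call takes 0.05 s, during which the arm holds its last target.

## Working session

There is one attempt and no reset: what is moved stays moved. The work goes in short steps, Python scripts to look and compute and a tool call to move; the robot and the scene stay as the last step left them, time stands still between calls to the robot, and variables do not carry over. Pictures are saved under pics/ and viewed, and the job is handed in when it is done.

Besides the shell and the picture viewer there is one more tool, called after "Request:" as name(argument=value, ...) on one line, values as JSON. move_arm: Moves the arm, as the interface text tells. Its arguments: {"type":"object","properties":{"commands":{"type":"array","items":{"type":"array"}},"newtons":{"type":"number"}},"required":["commands"]}

```bash
mkdir -p pics
cat > h.py <<'E'
import numpy as np,cv2
from workcell import env,eyes,job
def snap(n,f):
    c=eyes.read_camera(n); np.savez('pics/'+f+'.npz',**c); cv2.imwrite('pics/'+f+'.png',c['frame'][:,:,::-1]); return c
def ld(f): return np.load('pics/'+f+'.npz')
def crop(f,x0,y0,x1,y1,s,out):
    im=cv2.imread('pics/'+f+'.png')[y0:y1,x0:x1]; cv2.imwrite('pics/'+out+'.png',cv2.resize(im,None,fx=s,fy=s,interpolation=cv2.INTER_CUBIC))
def px2w(c,u,v,z):
    T=c['camera_from_world'];R=T[:3,:3];t=T[:3,3];o=-R.T@t
    d=R.T@np.linalg.inv(c['mtx'])@[u,v,1.]; return o+d*(z-o[2])/d[2]
def w2px(c,p):
    T=c['camera_from_world'];q=c['mtx']@(T[:3,:3]@np.array(p,float)+T[:3,3]); return q[:2]/q[2]
E
python3 - <<'E'
from h import *
for n in ('scene','top'):
    c=snap(n,n+'0'); T=c['camera_from_world'];print(n,-T[:3,:3].T@T[:3,3]);print(T.round(3))
print(env.get_state())
E
```

```text
scene [-0.32835972 -0.79270621  0.95593435]
[[ 0.671 -0.741 -0.009 -0.359]
 [-0.415 -0.366 -0.833  0.369]
 [ 0.614  0.563 -0.554  1.177]
 [ 0.     0.     0.     1.   ]]
top [ 0.28559512 -0.00400627  1.51580106]
[[ 0.019 -1.    -0.007  0.002]
 [-0.98  -0.018 -0.197  0.579]
 [ 0.197  0.011 -0.98   1.43 ]
 [ 0.     0.     0.     1.   ]]
{'clock': 0.1, 'joint_pos': array([1.15242255e+00, 3.13926649e-01, 4.50669230e-02, 1.30362102e+00,
       2.67700869e-05, 1.43122365e+00]), 'qvel': array([-0.00036993, -0.0032863 ,  0.00103645, -0.00037617, -0.00101691,
       -0.00059677]), 'tau': array([ 3.22052889e-03, -4.81723130e+01,  2.99245656e+01,  1.25751510e-02,
       -1.09355713e-04,  4.04418216e-06]), 'tcp_pos': array([0.15804651, 0.55239099, 0.24948677]), 'orientation': array([-2.44785059e-04,  1.38949464e-01,  9.90299115e-01, -8.05960506e-04]), 'wrist_force': array([ 0.0768878 , -0.54871039, -0.98791419]), 'ft_torque': array([-0.00367543, -0.02648678, -0.00284325]), 'finger_gap': 0.08549816078798234}
```

View pics/scene0.png

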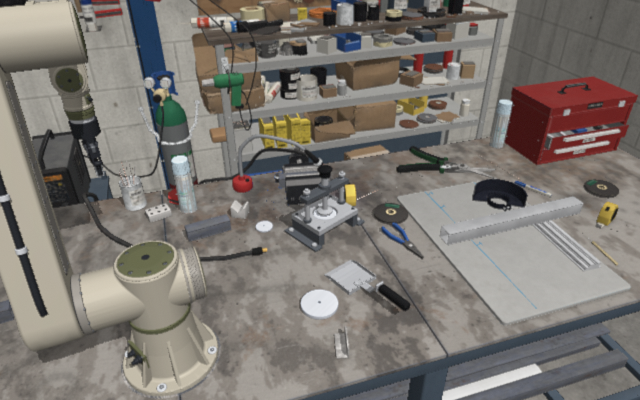

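View pics/top0.png

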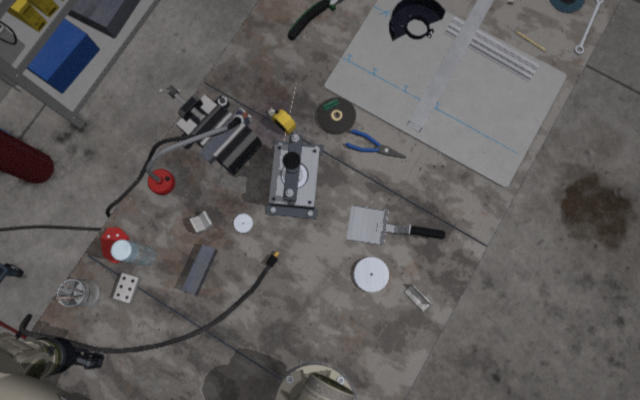

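Run:
```python
from h import *
crop('top0',250,120,450,270,4,'t0c'); crop('scene0',270,150,430,320,4.5/1.3,'s0c')
crop('scene0',280,160,370,255,6,'s0d')
```

```text
(no output)
```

View pics/t0c.png

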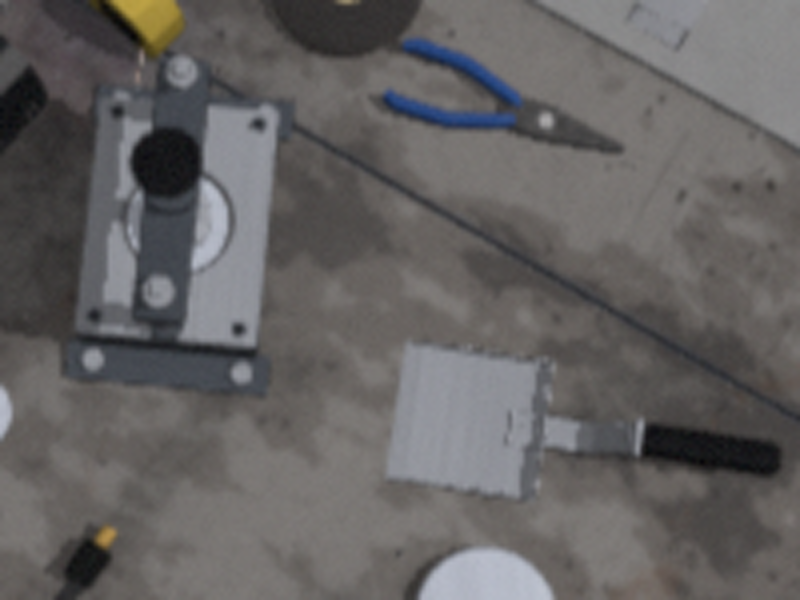

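View pics/s0c.png

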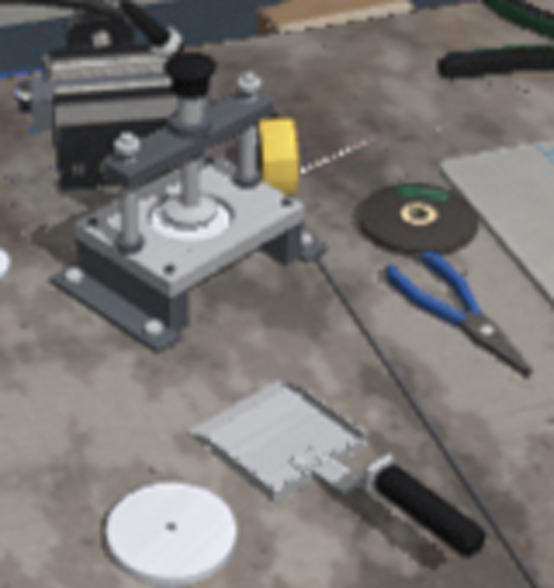

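View pics/s0d.png

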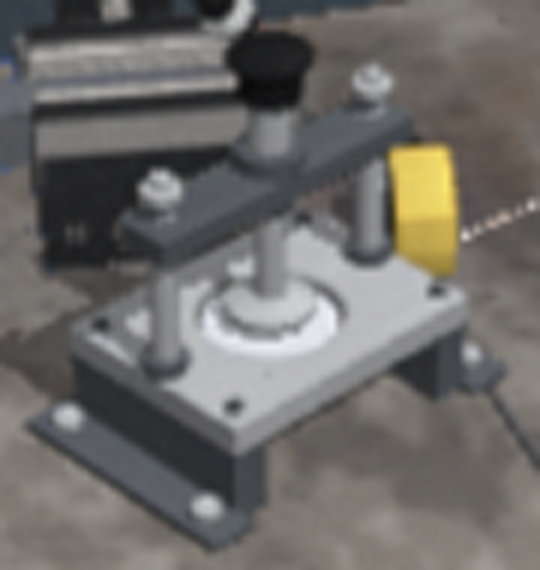

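Run:
```python
from h import *
c=ld('top0'); s=ld('scene0')
P=lambda x,y,z:px2w(c,250+x/4,120+y/4,z)
S=lambda x,y,z:px2w(s,280+x/6,160+y/6,z)
S2=lambda x,y,z:px2w(s,270+x/3.4615,150+y/3.4615,z)
pl=[P(*a,.062) for a in [(99,92),(280,103),(257,347),(78,335)]]
print(np.array(pl).round(4)); ctr=np.mean(pl,0);print(ctr)
print('plunger', P(166,162,.227), S(271,60,.227))
print('scene corners',S(238,450,.062),S(467,297,.062),S(72,330,.062))
for n,a in dict(lipA=(407,345,.001),lipB=(388,480,.001),bkA=(550,360,.014),bkB=(532,498,.014),h0=(642,440,.0565),h1=(778,458,.0565)).items(): print(n,P(*a).round(4))
for n,a in dict(lipA=(280,382,.001),lipB=(192,432,.001),h0=(383,478,.0455),h1=(470,540,.0455)).items(): print(n,S2(*a).round(4))
for p in [(202,222,.042),(197,270,.04),(375,145,.01),(243,223,.01),(371,275,.01)]: print(p,px2w(c,*p))
```

```text
[[ 0.7309  0.1312  0.062 ]
 [ 0.7248 -0.001   0.062 ]
 [ 0.5441  0.0123  0.062 ]
 [ 0.5504  0.14    0.062 ]]
[0.63757192 0.0706214  0.062     ]
plunger [0.6343282  0.07120587 0.227     ] [0.6234317  0.05972517 0.227     ]
scene corners [0.53235535 0.00157106 0.062     ] [7.15822971e-01 3.68027147e-04 6.20000000e-02] [0.55159823 0.13907887 0.062     ]
lipA [ 0.5584 -0.0982  0.001 ]
lipB [ 0.4579 -0.0848  0.001 ]
bkA [ 0.5468 -0.2022  0.014 ]
bkB [ 0.4453 -0.1883  0.014 ]
h0 [ 0.4832 -0.261   0.0565]
h1 [ 0.4722 -0.3566  0.0565]
lipA [ 0.5605 -0.0993  0.001 ]
lipB [ 0.4615 -0.0848  0.001 ]
h0 [ 0.4835 -0.2632  0.0455]
h1 [ 0.4731 -0.3503  0.0455]
(202, 222, 0.042) [0.49732663 0.33402489 0.042     ]
(197, 270, 0.04) [0.36062183 0.34011267 0.04      ]
(375, 145, 0.01) [ 0.74574763 -0.16672392  0.01      ]
(243, 223, 0.01) [0.50116801 0.22078409 0.01      ]
(371, 275, 0.01) [ 0.35743016 -0.15383891  0.01      ]
```

```bash
cat > fit.py <<'E'
from h import *
from scipy.optimize import least_squares
def tf(p,l): 
    th=p[2];a=np.array(l,float);return np.array([p[0]+a[0]*np.cos(th)-a[1]*np.sin(th),p[1]+a[0]*np.sin(th)+a[1]*np.cos(th),a[2]])
def fit(obs,p0):
    f=lambda p:np.concatenate([w2px(c,tf(p,l))-uv for c,l,uv in obs])
    r=least_squares(f,p0,loss='soft_l1');return r.x,r.fun.reshape(-1,2)
E
cat > die.py <<'E'
from fit import *
c=ld('top0'); s=ld('scene0')
P=lambda x,y:np.array([250+x/4,120+y/4])-.375*0
S=lambda x,y:np.array([280+x/6,160+y/6])
S2=lambda x,y:np.array([270+x/3.4615,150+y/3.4615])
X,Y=.065,.087
obs=[(c,(X,-Y,.062),P(99,92)),(c,(-X,-Y,.062),P(280,103)),(c,(-X,Y,.062),P(257,347)),(c,(X,Y,.062),P(78,335)),
(c,(0,0,.227),P(166,162)),(s,(0,0,.227),S(271,56)),(s,(-X,Y,.062),S(239,434)),(s,(-X,-Y,.062),S(467,292)),(s,(X,Y,.062),S(72,328)),
(c,(-.075,.113,.008),P(268,392)),(c,(.075,.113,.008),P(64,372))]
p,r=fit(obs,[.637,.07,1.5]);print('die',p,np.degrees(p[2]));print(r.round(1))
W=.052
o2=[(c,(.055,-W,.001),P(407,345)),(c,(.055,W,.001),P(388,480)),(c,(-.054,-W,.014),P(552,360)),(c,(-.054,W,.014),P(533,498)),
(c,(-.215,0,.0565),P(779,458)),(c,(-.115,0,.0565),P(642,439)),(s,(.055,-W,.001),S2(280,382)),(s,(.055,W,.001),S2(192,432))]
q,r=fit(o2,[.5,-.146,1.45]);print('scoop',q,np.degrees(q[2]));print(r.round(1)); print('grip',tf(q,(-.165,0,.0455)))
def dr(cam,name,x0,y0,x1,y1,k):
    im=cv2.resize(cam['frame'][y0:y1,x0:x1,::-1],None,fx=k,fy=k,interpolation=cv2.INTER_CUBIC)
    def L(pp,ls,col):
        a=np.array([(w2px(cam,tf(pp,l))-[x0,y0]+.5)*k for l in ls]).astype(int);cv2.polylines(im,[a],True,col,1)
    for z in(.046,.062):L(p,[(X,Y,z),(X,-Y,z),(-X,-Y,z),(-X,Y,z)],(0,0,255))
    t=np.linspace(0,6.28,30);L(p,[(.024*np.cos(a),.024*np.sin(a),.227) for a in t],(0,255,0))
    L(p,[(-.075,-.113,.008),(-.075,.113,.008),(.075,.113,.008),(.075,-.113,.008)],(255,0,0))
    L(q,[(.055,W,.001),(.055,-W,.001),(-.054,-W,.001),(-.054,W,.001)],(0,0,255))
    for z in(.0345,.0565):L(q,[(-.115,.012,z),(-.115,-.012,z),(-.215,-.012,z),(-.215,.012,z)],(0,255,0))
    cv2.imwrite('pics/'+name+'.png',im)
dr(c,'ot',250,120,450,270,4);dr(s,'os',275,160,415,310,4)
E
python3 die.py
```

```text
die [0.63645017 0.07112631 1.50553008] 86.26051955857527
[[ 0.3  1.1]
 [-0.6  1.9]
 [ 0.1 -0.5]
 [-0.5 -1.2]
 [ 0.1 -0.8]
 [ 0.1 -2.2]
 [ 0.2 -0.6]
 [ 0.6  0.4]
 [-0.1 -0.3]
 [ 0.2  0.5]
 [ 0.4  1.3]]
scoop [ 0.50218787 -0.14528704  1.43037405] 81.95439639997578
[[-0.  -1. ]
 [-0.4 -0.2]
 [ 0.8  0.3]
 [ 0.8  0.8]
 [ 0.3  0. ]
 [-0.7 -0.8]
 [-0.1 -0.3]
 [-1.   0.3]]
grip [ 0.47909426 -0.30866294  0.0455    ]
```

View pics/ot.png

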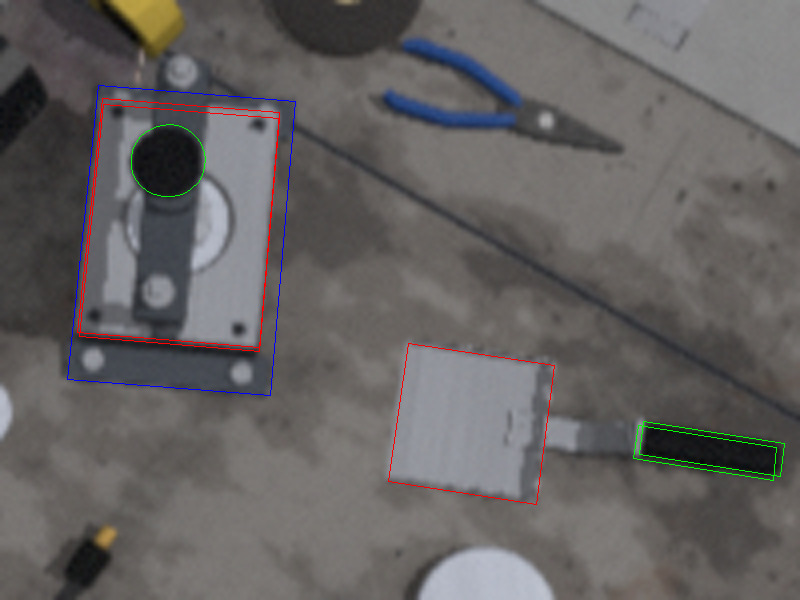

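View pics/os.png

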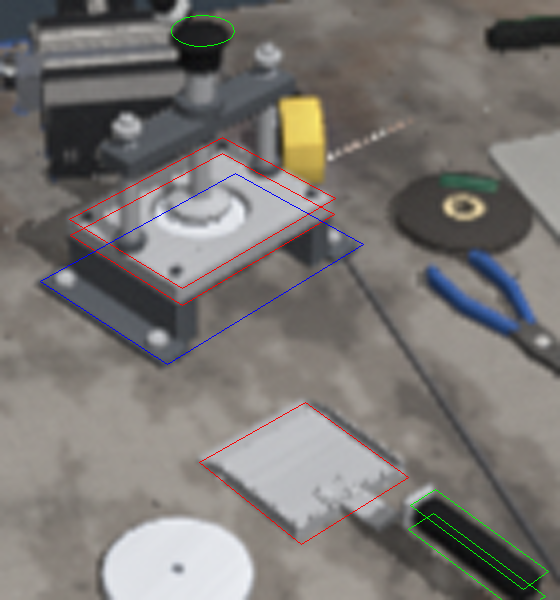

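Request:
move_arm(commands=[[[0.5, -0.5, 0.8], [0, 0, 0], -1], [[0.8, -0.8, 0.6], [0, 0, 0], -1], [[0.8, -0.8, 0], [0, 0, 0], -1], [[0.8, -0.8, 0], [0, 0, 0], -1], [[0.8, -0.8, 0], [0, 0, 0], -1]])

```text
clock: 0.6
tcp_pos: [0.3063, 0.4043, 0.3057]
orientation: [0.0, 0.139, 0.99, 0.0]
wrist_force: [0.9, -0.4, -0.2]
finger_gap: 0.0125
```

Request:
move_arm(commands=[[[0.8, -0.8, 0], [0, 0, 0], -1], [[0.8, -0.8, 0], [0, 0, 0], -1], [[0.8, -0.8, 0], [0, 0, 0], -1], [[0.8, -0.8, 0], [0, 0, 0], -1], [[0.8, -0.8, 0], [0, 0, 0], -1]])

```text
clock: 1.1
tcp_pos: [0.4663, 0.244, 0.3054]
orientation: [-0.0, 0.139, 0.99, -0.0]
wrist_force: [0.2, 1.2, -0.2]
finger_gap: 0.0001
```

Request:
move_arm(commands=[[[0.84, -0.87, 0], [0, 0, 0], -1], [[0.84, -0.87, 0], [0, 0, 0], -1], [[0.84, -0.87, 0], [0, 0, 0], -1], [[0.84, -0.87, 0], [0, 0, 0], -1], [[0.84, -0.87, 0], [0, 0, 0], -1]])

```text
clock: 1.6
tcp_pos: [0.6344, 0.0699, 0.3053]
orientation: [-0.0, 0.139, 0.99, 0.0]
wrist_force: [0.5, 0.9, 0.2]
finger_gap: 0.0001
```

Request:
move_arm(commands=[[[0, 0, -0.7], [0, 0, 0], -1], [[0, 0, 0], [0, 0, 0], -1]])

```text
clock: 1.8
tcp_pos: [0.6324, 0.0701, 0.2728]
orientation: [-0.004, 0.14, 0.99, -0.0]
wrist_force: [-0.8, 0.2, -1.2]
finger_gap: 0.0002
```

Run:
```python
from h import *
snap('top','t1');snap('scene','s1');print(env.get_state()['tcp_pos'])
crop('s1',270,90,390,255,4.8*.75,'s1c');crop('t1',230,100,390,230,4,'t1c')
```

```text
[0.63234148 0.07181676 0.2768579 ]
```

View pics/s1c.png

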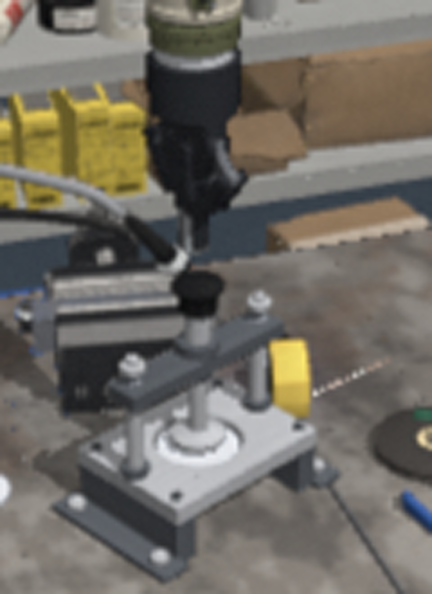

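View pics/t1c.png

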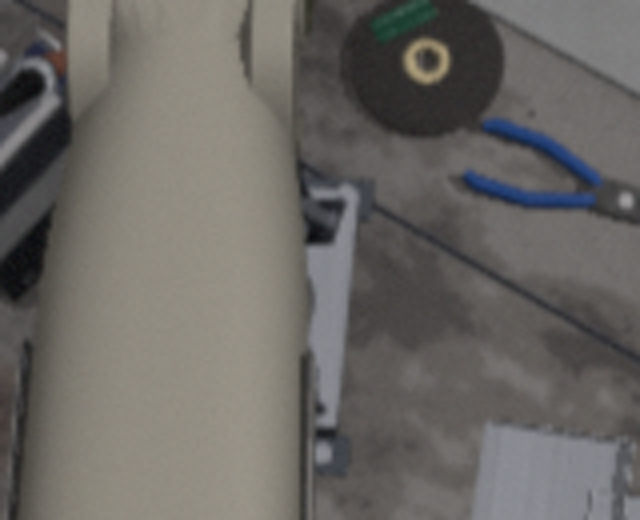

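Request:
move_arm(commands=[[[0.05, -0.03, -0.4], [0, 0, 0], -1], [[0, 0, -0.4], [0, 0, 0], -1], [[0, 0, -0.2], [0, 0, 0], -1], [[0, 0, -0.2], [0, 0, 0], -1], [[0, 0, 0], [0, 0, 0], -1]])

```text
clock: 2.4
tcp_pos: [0.6353, 0.0716, 0.2318]
orientation: [0.001, 0.138, 0.99, 0.0]
wrist_force: [-1.3, -0.1, 4.8]
finger_gap: 0.0
```

Request:
move_arm(commands=[[[0, 0, -0.15], [0, 0, 0], -1], [[0, 0, -0.15], [0, 0, 0], -1], [[0, 0, 0], [0, 0, 0], -1]])

```text
clock: 2.7
tcp_pos: [0.6354, 0.0716, 0.2203]
orientation: [0.001, 0.138, 0.99, 0.0]
wrist_force: [-2.3, -0.4, 7.7]
finger_gap: -0.0001
```

Request:
move_arm(commands=[[[0, 0, -0.1], [0, 0, 0], -1], [[0, 0, 0], [0, 0, 0], -1]])

```text
clock: 2.9
tcp_pos: [0.6354, 0.0717, 0.2177]
orientation: [0.002, 0.138, 0.99, 0.0]
wrist_force: [-3.1, 1.0, 7.9]
finger_gap: 0.0003
```

Request:
move_arm(commands=[[[0, 0, -0.1], [0, 0, 0], -1], [[0, 0, 0], [0, 0, 0], -1], [[0, 0, 0], [0, 0, 0], -1]])

```text
clock: 3.2
tcp_pos: [0.6355, 0.0717, 0.2173]
orientation: [0.004, 0.138, 0.99, 0.001]
wrist_force: [-10.0, 1.3, 24.5]
finger_gap: -0.0001
```

Request:
move_arm(commands=[[[0, 0, 0.5], [0, 0, 0], -1], [[0, 0, 0.9], [0, 0, 0], -1], [[0, 0, 0.9], [0, 0, 0], -1], [[-0.3, -0.8, 0], [0, 0, -1], -1], [[-0.35, -0.85, 0], [0, 0, -1], -1]])

```text
clock: 3.7
tcp_pos: [0.6101, 0.0056, 0.305]
orientation: [0.003, 0.276, 0.961, 0.0]
wrist_force: [0.6, -1.8, -0.2]
finger_gap: 0.0001
```

Request:
move_arm(commands=[[[-0.4, -0.9, 0], [0, 0, -1], 1], [[-0.4, -0.9, 0], [0, 0, -1], 1], [[-0.4, -0.9, 0], [0, 0, -1], 1], [[-0.4, -0.9, 0], [0, 0, -1], 1], [[-0.4, -0.9, 0], [0, 0, -1], 1]])

```text
clock: 4.2
tcp_pos: [0.5287, -0.1759, 0.3034]
orientation: [0.001, 0.589, 0.808, 0.0]
wrist_force: [0.9, -0.4, -0.1]
finger_gap: 0.072
```

Request:
move_arm(commands=[[[-0.4, -0.9, 0], [0, 0, -1], 1], [[-0.4, -0.9, -0.3], [0, 0, -1], 1], [[-0.3, -0.9, -0.5], [0, 0, -1], 1], [[0, -0.2, -0.5], [0, 0, 0], 1], [[0, 0, 0], [0, 0, 0], 1]])

```text
clock: 4.7
tcp_pos: [0.4841, -0.2916, 0.2483]
orientation: [-0.002, 0.743, 0.669, -0.0]
wrist_force: [-0.5, 0.8, -0.2]
finger_gap: 0.0857
```

Run:
```python
from h import *
snap('top','t2');snap('scene','s2');s=env.get_state();print(s['tcp_pos'],s['orientation'])
crop('s2',270,150,430,320,3.5,'s2c');crop('t2',250,120,450,270,4,'t2c')
from scipy.spatial.transform import Rotation as R
q=s['orientation'];M=R.from_quat(np.r_[q[1:],q[0]]).as_matrix();print(np.degrees(np.arctan2(M[1,1],M[0,1])))
```

```text
[ 0.48551887 -0.290693    0.25081206] [-5.03092863e-06  7.42650732e-01  6.69678921e-01  1.84701728e-04]
-5.915423006145982
```

View pics/s2c.png

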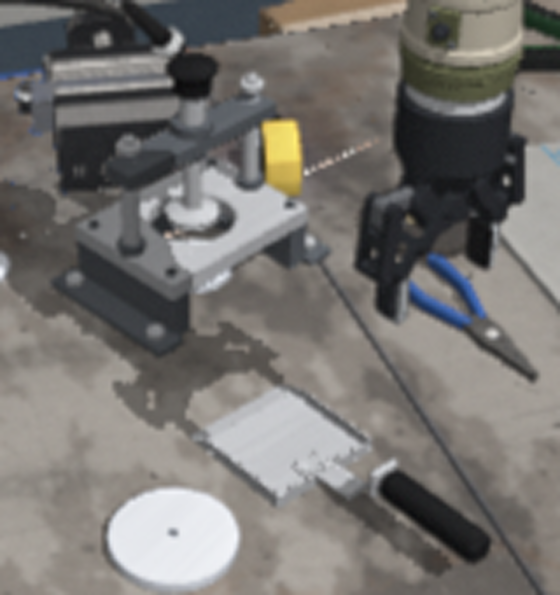

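View pics/t2c.png

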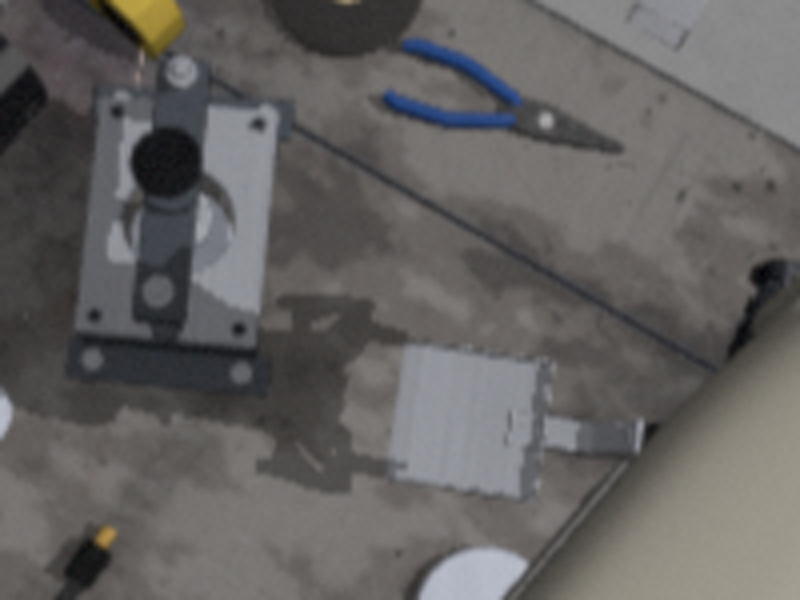

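Request:
move_arm(commands=[[[-0.14, -0.45, -0.9], [0, 0, -0.27], 1], [[0, 0, -1], [0, 0, 0], 1], [[0, 0, -1], [0, 0, 0], 1], [[0, 0, -0.8], [0, 0, 0], 1], [[0, 0, 0], [0, 0, 0], 1]])

```text
clock: 5.3
tcp_pos: [0.4786, -0.3065, 0.0991]
orientation: [-0.003, 0.755, 0.656, -0.0]
wrist_force: [-0.3, 0.4, -0.1]
finger_gap: 0.0855
```

Run:
```python
from h import *
snap('scene','s3');s=env.get_state();print(s['tcp_pos'],s['orientation'])
crop('s3',310,180,460,320,4,'s3c')
crop('s2',290,170,370,260,6,'s2d')
```

```text
[ 0.47984224 -0.30772548  0.10168902] [-1.32296321e-03  7.54728494e-01  6.56035930e-01 -9.81371166e-05]
```

View pics/s3c.png

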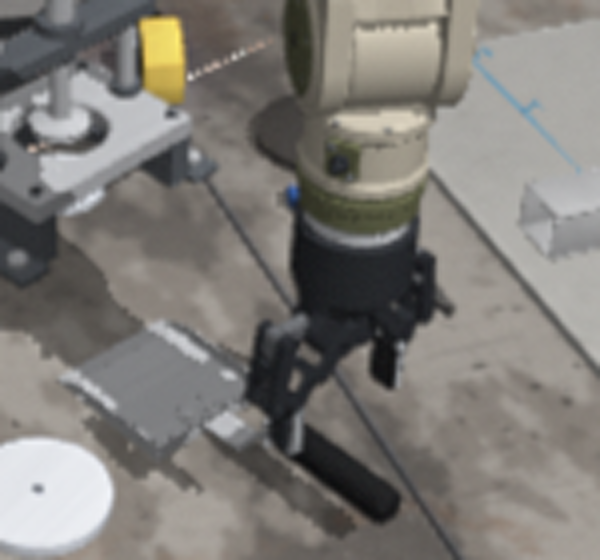

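View pics/s2d.png

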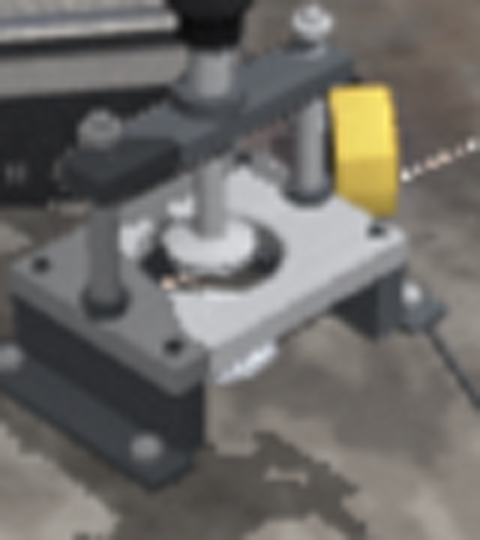

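Request:
move_arm(commands=[[[0, 0, -0.8], [0, 0, 0], 1], [[0, 0, -0.62], [0, 0, 0], 1], [[0, 0, 0], [0, 0, 0], 0], [[0, 0, 0], [0, 0, 0], -1], [[0, 0, 0], [0, 0, 0], -1]], newtons=60)

```text
clock: 5.85
tcp_pos: [0.4817, -0.3107, 0.0478]
orientation: [0.002, 0.755, 0.655, 0.0]
wrist_force: [0.2, -0.3, 0.3]
finger_gap: 0.0438
```

Run:
```python
from fit import *
s=ld('s2');c=ld('t2');p=[0.6365,0.0711,1.5055]
def loc(w): d=w[:2]-p[:2];c_,s_=np.cos(p[2]),np.sin(p[2]);return np.array([c_*d[0]+s_*d[1],-s_*d[0]+c_*d[1]])*1000
for a in [(218,382),(245,372),(275,350)]:
  for z in (0.002,.01): print(a,z,loc(px2w(s,290+a[0]/6,170+a[1]/6,z)))
# top: visible disc edge through bore?
for a in [(213,275),(228,258)]: print(loc(px2w(c,250+a[0]/4,120+a[1]/4,.01)))
crop('t2',270,150,320,210,10,'t2d')
im=cv2.imread('pics/t2d.png')
def circ(x,y,col):
    t=np.linspace(0,6.28,60);A=[]
    for a in t:
        A.append((w2px(c,tf(p,(x+.038*np.cos(a),y+.038*np.sin(a),.01)))-[270,150]+.5)*10)
    cv2.polylines(im,[np.array(A).astype(int)],True,col,1)
circ(0,0,(0,0,255)); circ(-.03,0,(0,255,0)); cv2.imwrite('pics/t2d.png',im)
```

```text
(218, 382) 0.002 [-29.30476277  24.93225765]
(218, 382) 0.01 [-36.81570039  32.32486697]
(245, 372) 0.002 [-33.2435778    8.23254062]
(245, 372) 0.01 [-40.72148326  15.76519913]
(275, 350) 0.002 [-30.69483916 -17.61292911]
(275, 350) 0.01 [-38.19411915  -9.86352219]
[-26.42886515  27.86157031]
[-36.39496781  14.06524115]
```

View pics/t2d.png

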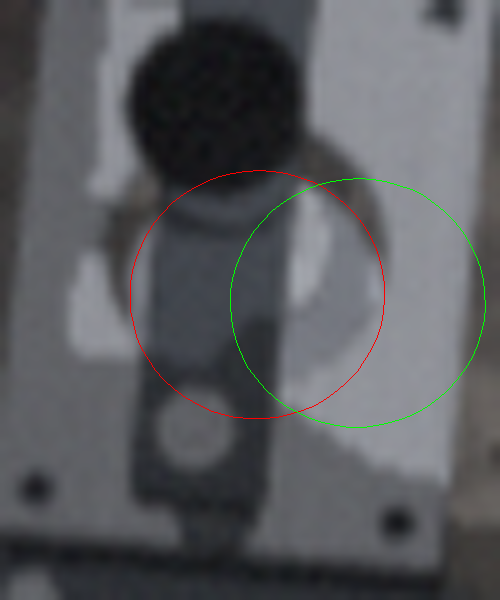

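Request:
move_arm(commands=[[[0, 0, 0], [0, 0, 0], -1], [[0, 0, 0], [0, 0, 0], -1], [[0, 0, 0], [0, 0, 0], -1]])

```text
clock: 6.15
tcp_pos: [0.4809, -0.3106, 0.0464]
orientation: [0.002, 0.756, 0.655, 0.0]
wrist_force: [0.7, -2.0, 5.0]
finger_gap: 0.0231
```

Run:
```python
from h import *
snap('scene','s4');s=env.get_state();print(s['tcp_pos'],s['orientation'],s['finger_gap'],s['wrist_force'])
crop('s4',310,180,460,320,4,'s4c')
```

```text
[ 0.48083189 -0.31069084  0.04623652] [1.55978963e-03 7.55560900e-01 6.55076530e-01 1.82316074e-04] 0.023054367801540004 [-0.89458527 -2.88610981  4.86013543]
```

View pics/s4c.png

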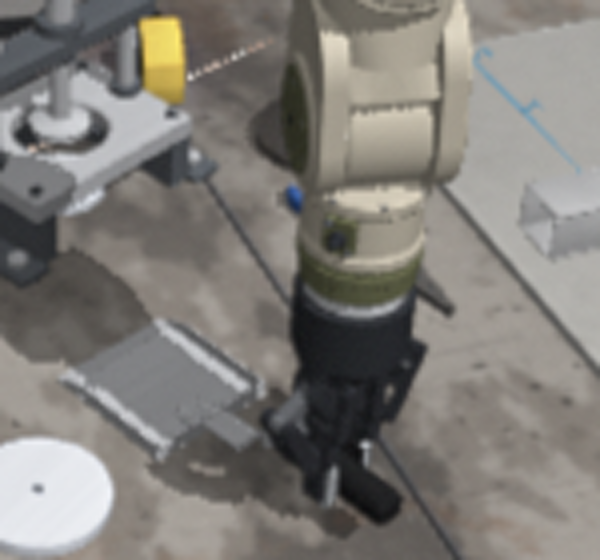

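Request:
move_arm(commands=[[[0, 0, 0.3], [0, 0, 0], -1], [[0.5, 0.2, 0], [0, 0, 0], -1], [[0.7, 0.4, 0], [0, 0, 0.15], -1], [[0.7, 0.4, 0], [0, 0, 0.2], -1], [[0.7, 0.4, 0], [0, 0, 0.2], -1]], newtons=100)

```text
clock: 6.7
tcp_pos: [0.5839, -0.2527, 0.0567]
orientation: [-0.001, 0.73, 0.684, -0.001]
wrist_force: [-0.7, -0.5, -2.9]
finger_gap: 0.022
```

Request:
move_arm(commands=[[[0.5, 0.3, 0], [0, 0, 0], -1], [[0.3, 0.2, 0], [0, 0, 0], -1], [[0, 0, 0], [0, 0, 0], -1], [[0, 0, 0], [0, 0, 0], -1]])

```text
clock: 7.1
tcp_pos: [0.6148, -0.2335, 0.0564]
orientation: [-0.001, 0.73, 0.684, -0.001]
wrist_force: [-0.7, 0.2, -3.0]
finger_gap: 0.0225
```

Run:
```python
from h import *
snap('scene','s5');snap('top','t5');s=env.get_state();print(s['tcp_pos'],s['orientation'],s['finger_gap'],s['wrist_force'])
crop('s5',290,160,450,300,4,'s5c');crop('t5',250,120,450,270,4,'t5c')
```

```text
[ 0.61460023 -0.23409471  0.05670986] [-5.49906982e-04  7.30126771e-01  6.83311349e-01 -4.42515532e-04] 0.022646158442973137 [ 0.41966508  0.00753226 -3.09178264]
```

View pics/s5c.png

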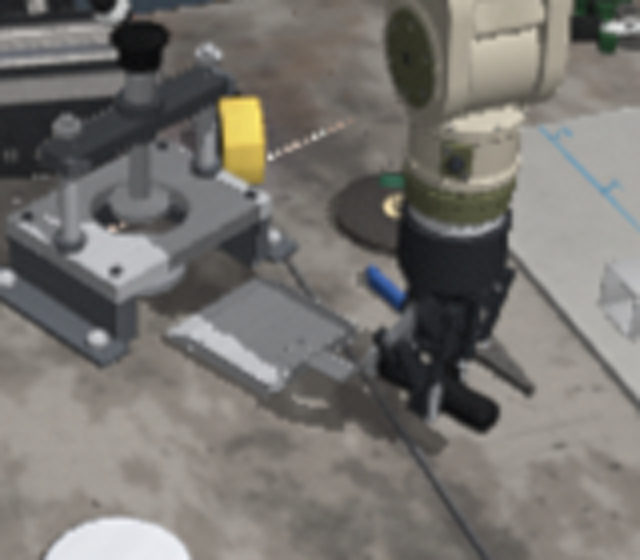

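View pics/t5c.png

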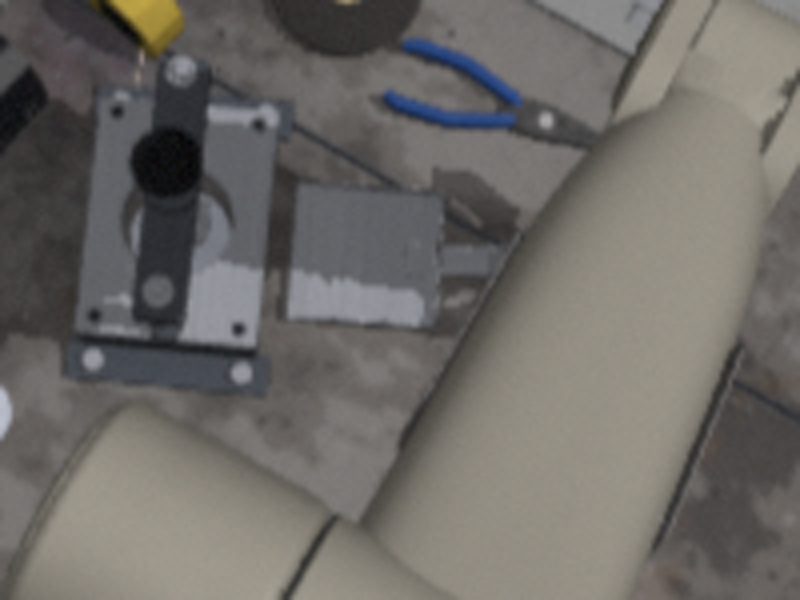

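```bash
cat > sc.py <<'E'
from fit import *
D=np.array([0.6365,0.0711,1.5055])
def rel(q):
    d=q[:2]-D[:2];c_,s_=np.cos(D[2]),np.sin(D[2]);return np.array([c_*d[0]+s_*d[1],-s_*d[0]+c_*d[1]])*1000,np.degrees(q[2]-D[2])
E
python3 - <<'E'
from sc import *
c=ld('t5');s=ld('s5');W=.052
P=lambda x,y:np.array([250+x/4,120+y/4]);S=lambda x,y:np.array([290+x/4,160+y/4])
for h in (.006,.0105):
  o=[(c,(.055,-W,h+.001),P(297,182)),(c,(.055,W,h+.001),P(286,320)),(c,(-.054,-W,h+.014),P(444,192)),(c,(-.054,W,h+.014),P(437,329)),
   (s,(.055,-W,h+.001),S(257,277)),(s,(.055,W,h+.001),S(165,335)),(s,(-.054,W,h),S(268,390))]
  q,r=fit(o,[.62,-.07,1.5]);print(h,q,rel(q));print(r.round(1).tolist())
q=env.get_state()['tcp_pos'];print(rel(np.r_[q[:2],D[2]]))
crop('s5',290,160,390,260,8,'s5d')
E
```

```text
0.006 [ 0.62378534 -0.0663357   1.50153615] (array([-137.97244452,    3.71989628]), np.float64(-0.22711166740965522))
[[0.1, 0.2], [-0.1, -0.4], [-0.0, -0.3], [-0.8, -0.3], [-0.2, 0.7], [0.1, 0.1], [0.0, 2.8]]
0.0105 [ 0.62241314 -0.06684172  1.50535861] (array([-138.56692807,    5.05615217]), np.float64(-0.008101307075197888))
[[0.2, 0.3], [0.1, -0.2], [0.2, -0.3], [-0.4, -0.2], [-0.4, -0.2], [-0.0, -0.7], [0.0, 2.0]]
(array([-305.97328648,    1.93916158]), np.float64(0.0))
```

View pics/s5d.png

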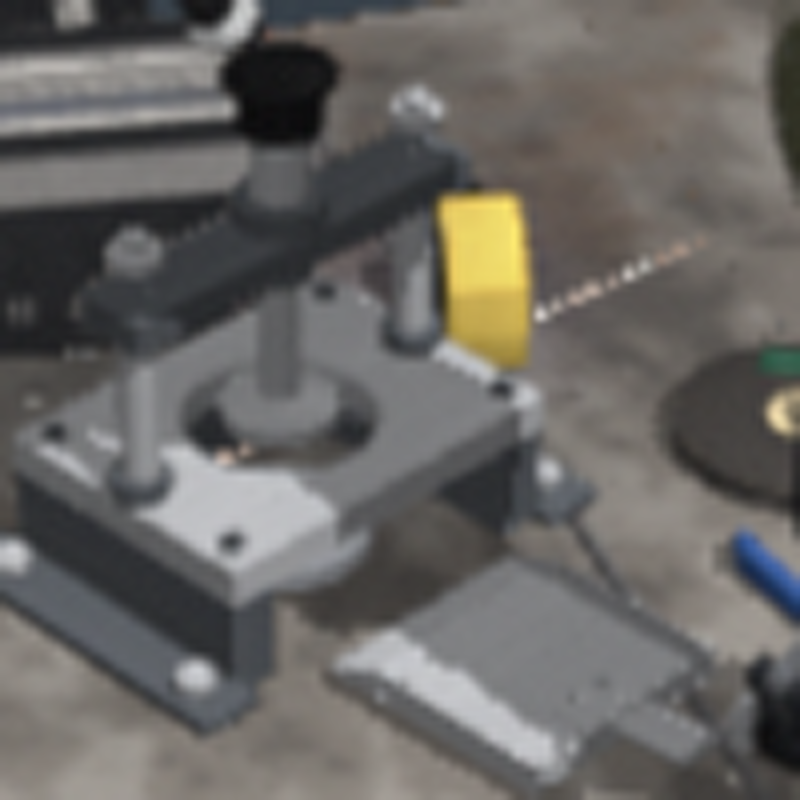

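Run:
```python
from sc import *
s=ld('s5')
for z in (.005,):
  A=[]
  for a in [(370,540),(364,560),(345,577),(320,587),(290,592)]:
    w=px2w(s,290+a[0]/8-.5,160+a[1]/8-.5,z); l=rel(np.r_[w[:2],0])[0];A.append(l);print(a,l.round(1))
  f=lambda q:[np.hypot(*(x-q))-38 for x in A]
  r=least_squares(f,[0,0]);print(r.x,r.fun)
```

```text
(370, 540) [-28.2 -19.8]
(364, 560) [-36.1  -8.2]
(345, 577) [-38.7   5.5]
(320, 587) [-36.3  17.4]
(290, 592) [-30.2  28.4]
[-0.32173259  5.42562132] [-0.45231666  0.25451286  0.39610493 -0.03998355 -0.32895527]
```

Request:
move_arm(commands=[[[0, 0, -0.12], [-0.06, 0, 0], -1], [[0, 0, -0.1], [0, 0, 0], -1], [[0, 0, 0], [0, 0, 0], -1]])

```text
clock: 7.5
tcp_pos: [0.6154, -0.234, 0.0479]
orientation: [0.003, 0.73, 0.683, -0.003]
wrist_force: [-0.2, -0.7, 0.4]
finger_gap: 0.0226
```

Request:
move_arm(commands=[[[0.02, 0.3, 0], [0, 0, 0], -1], [[0.02, 0.3, 0], [0, 0, 0], -1], [[0.02, 0.3, 0], [0, 0, 0], -1], [[0.02, 0.3, 0], [0, 0, 0], -1], [[0, 0, 0], [0, 0, 0], -1]])

```text
clock: 8.0
tcp_pos: [0.6192, -0.1828, 0.0482]
orientation: [0.003, 0.729, 0.685, -0.002]
wrist_force: [-0.1, 0.6, -0.1]
finger_gap: 0.0227
```

Run:
```python
from h import *
snap('scene','s6');s=env.get_state();print(s['tcp_pos'],s['orientation'],s['finger_gap'],s['wrist_force'])
crop('s6',290,170,410,280,6,'s6c')
```

```text
[ 0.61915338 -0.18357283  0.04809845] [ 0.00259717  0.72889618  0.68461456 -0.00255179] 0.02233777870931272 [-0.06333768  1.1786168   0.20066103]
```

View pics/s6c.png

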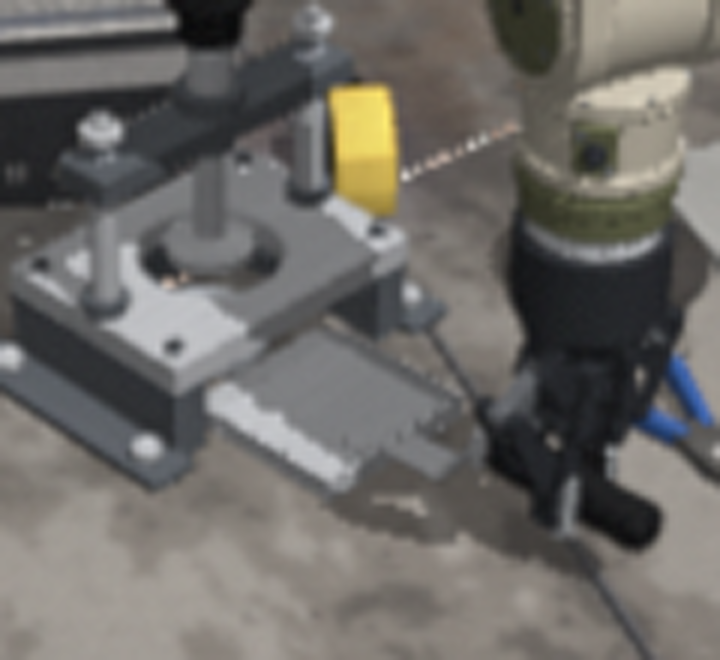

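Request:
move_arm(commands=[[[0.02, 0.3, 0], [0, 0, 0], -1], [[0.02, 0.3, 0], [0, 0, 0], -1], [[0.02, 0.3, 0], [0, 0, 0], -1], [[0.02, 0.3, 0], [0, 0, 0], -1], [[0, 0, 0], [0, 0, 0], -1]])

```text
clock: 8.55
tcp_pos: [0.6223, -0.135, 0.048]
orientation: [0.002, 0.729, 0.685, -0.002]
wrist_force: [1.1, 1.5, -0.5]
finger_gap: 0.0224
```

Request:
move_arm(commands=[[[0.015, 0.2, 0], [0, 0, 0], -1], [[0.015, 0.2, 0], [0, 0, 0], -1], [[0.015, 0.2, 0], [0, 0, 0], -1], [[0, 0, 0], [0, 0, 0], -1]])

```text
clock: 8.95
tcp_pos: [0.6243, -0.1122, 0.0481]
orientation: [0.003, 0.729, 0.684, -0.002]
wrist_force: [1.3, 1.1, -0.8]
finger_gap: 0.0228
```

Run:
```python
from h import *
snap('scene','s7');snap('top','t7');s=env.get_state();print(s['tcp_pos'],s['orientation'],s['finger_gap'],s['wrist_force'])
crop('s7',290,170,390,260,7,'s7c');crop('t7',260,130,340,220,6.5,'t7c')
```

```text
[ 0.62409668 -0.11258993  0.0479491 ] [ 0.00251079  0.72945829  0.68401682 -0.00230075] 0.0226569176936505 [-0.19800076  1.64478099 -1.60431707]
```

View pics/s7c.png

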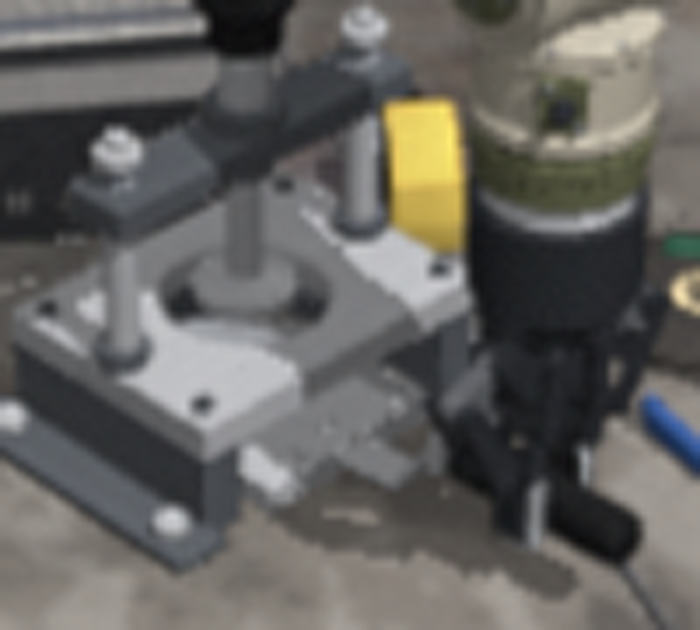

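View pics/t7c.png

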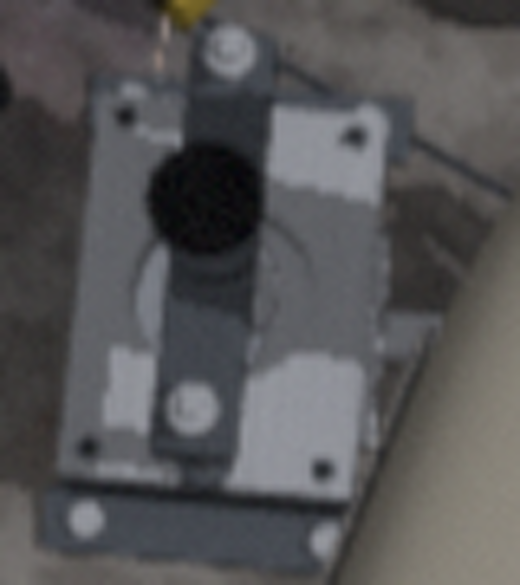

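Request:
move_arm(commands=[[[0.01, 0.15, 0], [0, 0, 0], -1], [[0.01, 0.15, 0], [0, 0, 0], -1], [[0, 0, 0], [0, 0, 0], -1]])

```text
clock: 9.35
tcp_pos: [0.625, -0.1008, 0.0482]
orientation: [0.003, 0.73, 0.684, -0.003]
wrist_force: [0.2, 0.1, -0.3]
finger_gap: 0.0223
```

Request:
move_arm(commands=[[[0.01, 0.1, 0], [0, 0, 0], -1], [[0, 0.05, 0], [0, 0, 0], -1], [[0, 0, 0], [0, 0, 0], -1]])

```text
clock: 9.65
tcp_pos: [0.6253, -0.0953, 0.0482]
orientation: [0.003, 0.73, 0.684, -0.003]
wrist_force: [1.2, -0.2, -1.1]
finger_gap: 0.0225
```

Run:
```python
from sc import *
snap('scene','s8');s=env.get_state();print(s['tcp_pos'],s['finger_gap'],s['wrist_force'],rel(np.r_[s['tcp_pos'][:2],D[2]]))
crop('s8',290,170,390,260,7,'s8c')
```

```text
[ 0.62532443 -0.09531215  0.04812509] 0.02310492975694846 [ 0.35628605 -0.74666633 -1.15675302] (array([-166.78672678,    0.29337252]), np.float64(0.0))
```

View pics/s8c.png

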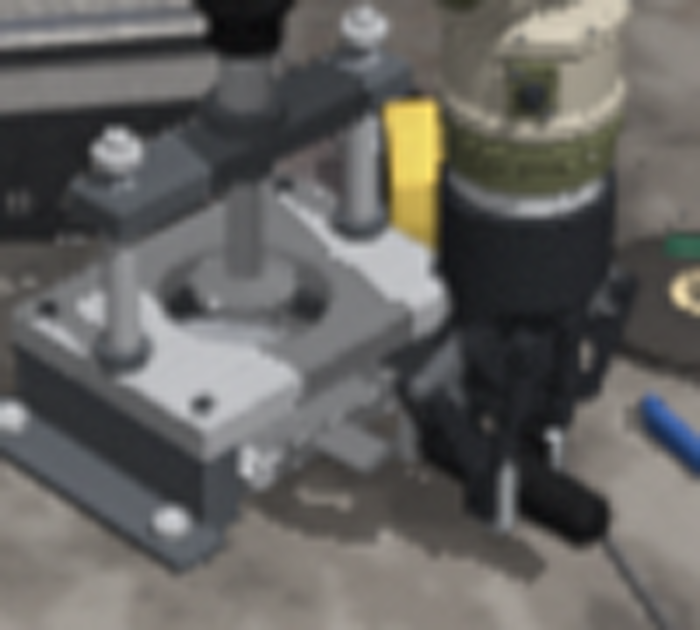

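Request:
move_arm(commands=[[[0, 0.06, 0], [0, 0, 0], -1], [[0, 0, 0], [0, 0, 0], -1]])

```text
clock: 9.9
tcp_pos: [0.6253, -0.0931, 0.0482]
orientation: [0.003, 0.73, 0.684, -0.003]
wrist_force: [-0.2, -1.9, -0.3]
finger_gap: 0.0225
```

Request:
move_arm(commands=[[[0, 0.05, 0], [0, 0, 0], -1], [[0, 0, 0], [0, 0, 0], -1]])

```text
clock: 10.1
tcp_pos: [0.6252, -0.0927, 0.0485]
orientation: [0.004, 0.73, 0.683, -0.004]
wrist_force: [-0.6, -7.3, 0.7]
finger_gap: 0.0226
```

Request:
move_arm(commands=[[[0, -0.06, 0], [0, 0, 0], -1], [[-0.005, -0.1, 0], [0, 0, 0], -1], [[-0.012, -0.2, 0], [0, 0, 0], -1], [[-0.015, -0.25, 0], [0, 0, 0], -1], [[-0.015, -0.25, 0], [0, 0, 0], -1]])

```text
clock: 10.6
tcp_pos: [0.6233, -0.1262, 0.048]
orientation: [0.003, 0.73, 0.684, -0.003]
wrist_force: [0.2, 2.8, -1.5]
finger_gap: 0.0223
```

Request:
move_arm(commands=[[[-0.015, -0.25, 0], [0, 0, 0], -1], [[-0.015, -0.25, 0], [0, 0, 0], -1], [[-0.008, -0.12, 0], [0, 0, 0], -1], [[0, 0, 0], [0, 0, 0], -1]])

```text
clock: 11.0
tcp_pos: [0.6218, -0.1522, 0.0482]
orientation: [0.004, 0.73, 0.683, -0.003]
wrist_force: [-0.8, -1.9, 0.7]
finger_gap: 0.0229
```

Run:
```python
from sc import *
snap('scene','s9');s=env.get_state();print(s['tcp_pos'],s['finger_gap'],s['wrist_force'],rel(np.r_[s['tcp_pos'][:2],D[2]]))
crop('s9',290,170,390,260,7,'s9c')
```

```text
[ 0.62190137 -0.15178145  0.04834244] 0.022835727144643294 [-1.04532944 -1.22730631 -0.06781041] (array([-2.23359035e+02,  2.45166884e-02]), np.float64(0.0))
```

View pics/s9c.png

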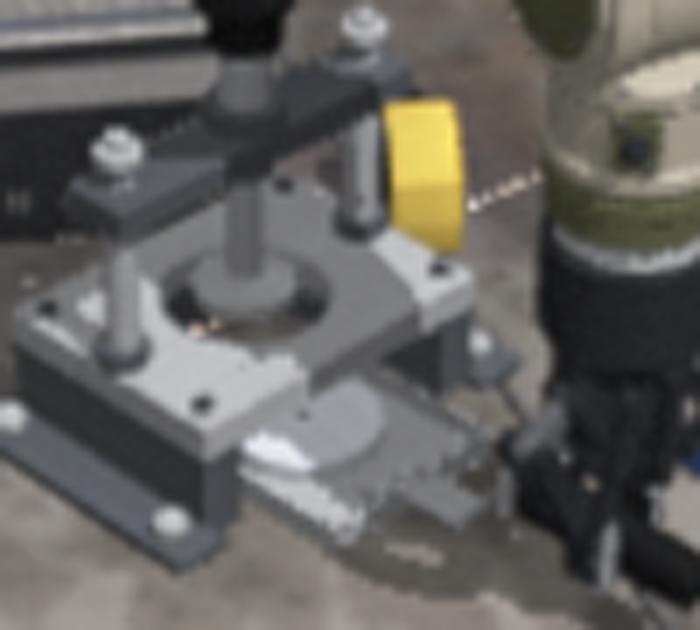

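Request:
move_arm(commands=[[[-0.008, -0.12, 0], [0, 0, 0], -1], [[-0.015, -0.25, 0], [0, 0, 0], -1], [[-0.015, -0.25, 0], [0, 0, 0], -1], [[-0.015, -0.25, 0], [0, 0, 0], -1], [[-0.015, -0.25, 0], [0, 0, 0], -1]])

```text
clock: 11.55
tcp_pos: [0.6191, -0.1961, 0.0481]
orientation: [0.003, 0.73, 0.684, -0.003]
wrist_force: [1.4, 2.0, -1.7]
finger_gap: 0.0225
```

Request:
move_arm(commands=[[[-0.015, -0.25, 0], [0, 0, 0], -1], [[-0.015, -0.25, 0], [0, 0, 0], -1], [[-0.015, -0.25, 0], [0, 0, 0], -1], [[-0.015, -0.25, 0], [0, 0, 0], -1], [[-0.008, -0.12, 0], [0, 0, 0], -1]])

```text
clock: 12.05
tcp_pos: [0.6164, -0.2414, 0.0482]
orientation: [0.003, 0.73, 0.683, -0.003]
wrist_force: [0.6, 1.5, -1.2]
finger_gap: 0.0222
```

Run:
```python
from sc import *
snap('scene','s10');snap('top','t10');s=env.get_state();print(s['tcp_pos'],s['finger_gap'],s['wrist_force'],rel(np.r_[s['tcp_pos'][:2],D[2]]))
crop('s10',300,190,400,280,7,'s10c');crop('t10',270,130,370,230,6,'t10c')
```

```text
[ 0.61636781 -0.24163484  0.04828306] 0.022204322551820078 [-0.29426137 -3.198348    0.42154151] (array([-313.38201375,   -0.31663904]), np.float64(0.0))
```

View pics/s10c.png

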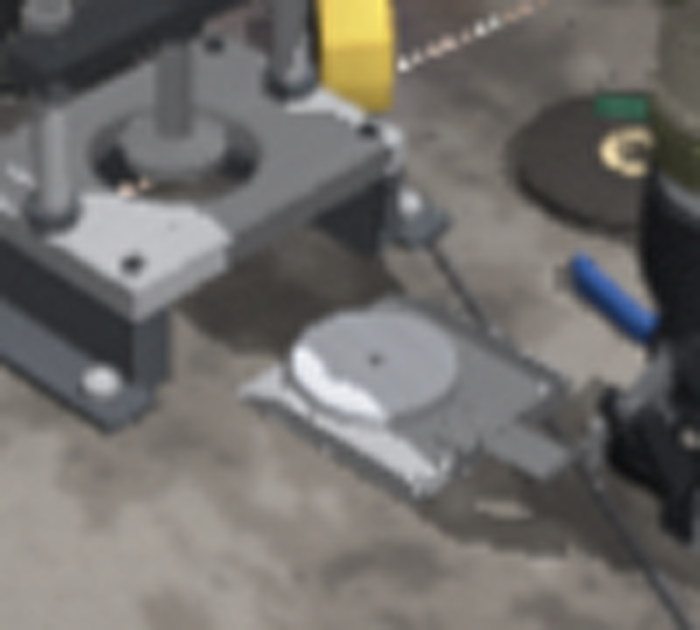

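View pics/t10c.png

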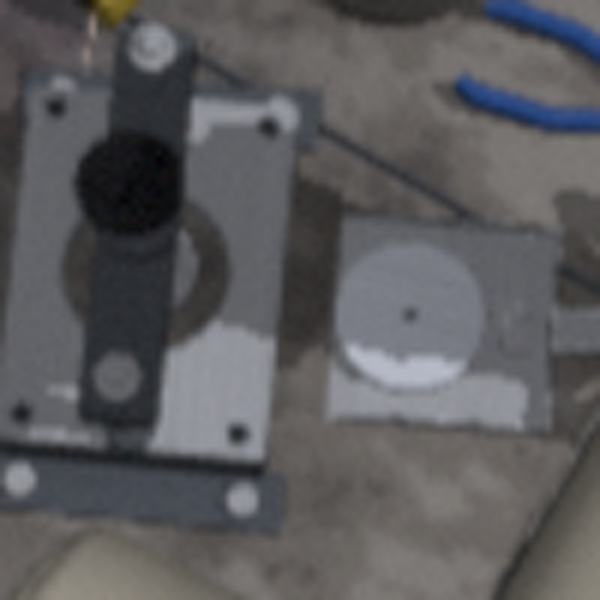

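Request:
move_arm(commands=[[[0, 0, -0.03], [0.06, 0, 0], -1], [[0, 0, -0.02], [0, 0, 0], -1], [[0, 0, 0], [0, 0, 0], -1]], newtons=30)

```text
clock: 12.45
tcp_pos: [0.6168, -0.2408, 0.047]
orientation: [0.001, 0.73, 0.684, -0.0]
wrist_force: [-1.5, -4.3, 4.7]
finger_gap: 0.0225
```

Request:
move_arm(commands=[[[0, 0, 0], [0, 0, 0], -0.35], [[0, 0, 0], [0, 0, 0], -0.2], [[0, 0, 0], [0, 0, 0], 0], [[0, 0, 0], [0, 0, 0], 0], [[0, 0, 0], [0, 0, 0], 0]])

```text
clock: 12.95
tcp_pos: [0.6164, -0.2396, 0.0459]
orientation: [-0.0, 0.73, 0.684, 0.0]
wrist_force: [0.5, -0.0, -0.4]
finger_gap: 0.0427
```

Request:
move_arm(commands=[[[0, 0, 0.2], [0, 0, 0], 0], [[0, 0, 0.5], [0, 0, 0], 0], [[0, 0, 0.8], [0, 0, 0], 0], [[0, 0, 1], [0, 0, 0], 0], [[0, 0, 1], [0, 0, 0], 0]])

```text
clock: 13.45
tcp_pos: [0.6161, -0.2398, 0.1878]
orientation: [-0.0, 0.73, 0.684, -0.0]
wrist_force: [0.9, -0.9, -0.4]
finger_gap: 0.0427
```

Request:
move_arm(commands=[[[-0.5, -0.7, 0.8], [0, 0, 0], 0], [[-0.5, -0.8, 0.5], [0, 0, 0], 0], [[-0.5, -0.7, 0], [0, 0, 0], 0], [[0, 0, 0], [0, 0, 0], 0], [[0, 0, 0], [0, 0, 0], 0]])

```text
clock: 13.95
tcp_pos: [0.556, -0.3286, 0.2387]
orientation: [0.0, 0.73, 0.683, 0.0]
wrist_force: [0.4, -0.3, -0.9]
finger_gap: 0.0428
```

Run:
```python
from sc import *
snap('scene','s11');snap('top','t11');s=env.get_state();print(s['tcp_pos'],s['finger_gap'],s['wrist_force'])
crop('s11',280,160,440,300,4.2,'s11c');crop('t11',250,120,450,270,4,'t11c')
```

```text
[ 0.55663869 -0.32724497  0.23802123] 0.04261723266556538 [ 0.15774055  0.01276967 -0.4567565 ]
```

View pics/s11c.png

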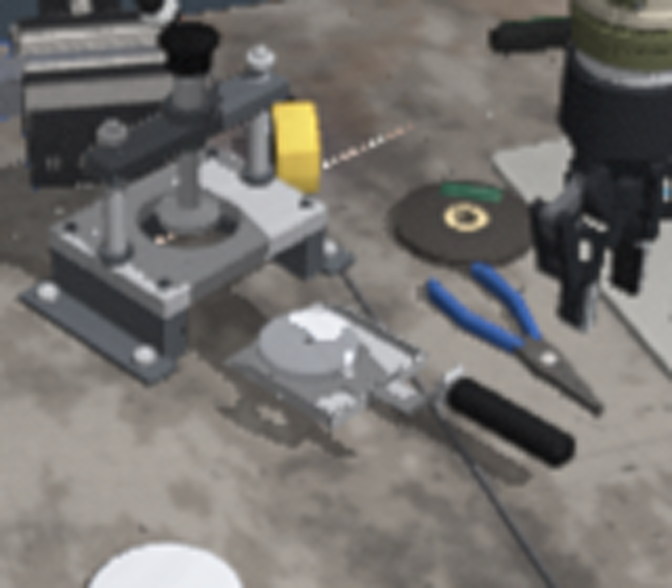

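View pics/t11c.png

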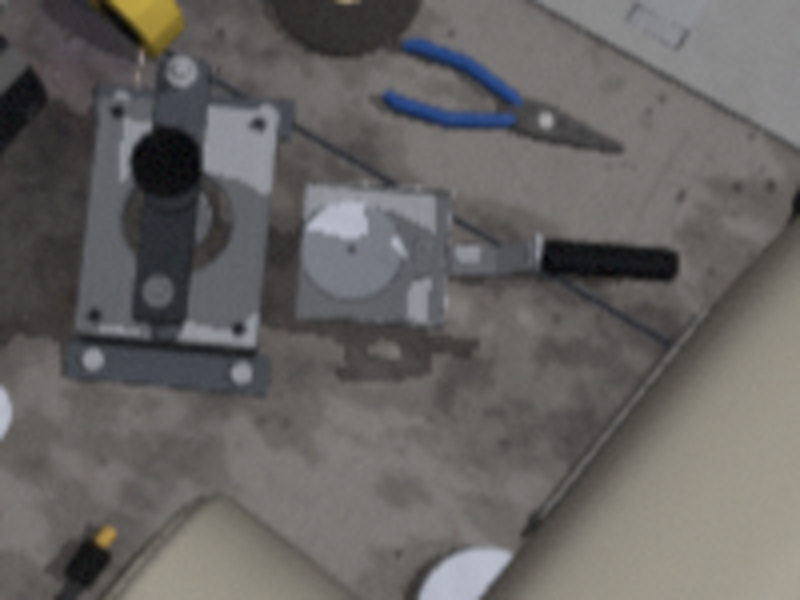

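Run:
```python
from sc import *
c=ld('t11');W=.052
P=lambda x,y:np.array([250+x/4,120+y/4])
o=[(c,(.055,-W,.001),P(307,184)),(c,(.055,W,.001),P(296,319)),(c,(-.054,-W,.014),P(450,190)),(c,(-.054,W,.014),P(441,327)),(c,(-.215,0,.0565),P(679,264)),(c,(-.115,0,.0565),P(543,255))]
q,r=fit(o,[.62,-.07,1.5]);print(q,rel(q),r.round(1).tolist())
w=px2w(c,*P(351,249),.012);d=w[:2]-q[:2];print('disc in scoop',np.cos(q[2])*d[0]+np.sin(q[2])*d[1],-np.sin(q[2])*d[0]+np.cos(q[2])*d[1])
print('lip',rel(tf(q,(.055,0,0)))[0])
a,b=ld('t0')if 0 else ld('top0'),c
print('diff near vblock/offcut',[np.abs(a['frame'][y0:y1,x0:x1].astype(int)-b['frame'][y0:y1,x0:x1]).mean() for x0,y0,x1,y1 in[(180,200,220,240),(175,240,220,300),(340,125,410,160)]])
job.hand_in()
```

```text
[ 0.62487728 -0.07388801  1.50555508] (array([-145.43741748,    2.13749771]), np.float64(0.003155752049947536)) [[0.0, -0.0], [-0.0, -0.0], [0.8, 0.3], [0.7, 0.2], [-0.5, 0.1], [-1.2, -0.5]]
disc in scoop 0.018514615781515517 -0.002028932621198339
lip [-90.43741757   2.14052701]
diff near vblock/offcut [np.float64(24.630208333333332), np.float64(12.947777777777778), np.float64(1.3873469387755102)]
the job is handed in; nothing more can be done
```

Run:
```python
from h import *
a=cv2.imread('pics/top0.png')[190:310,150:270];b=cv2.imread('pics/t11.png')[190:310,150:270]
cv2.imwrite('pics/cmp.png',cv2.resize(np.hstack([a,b]),None,fx=3,fy=3))
```

```text
(no output)
```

View pics/cmp.png

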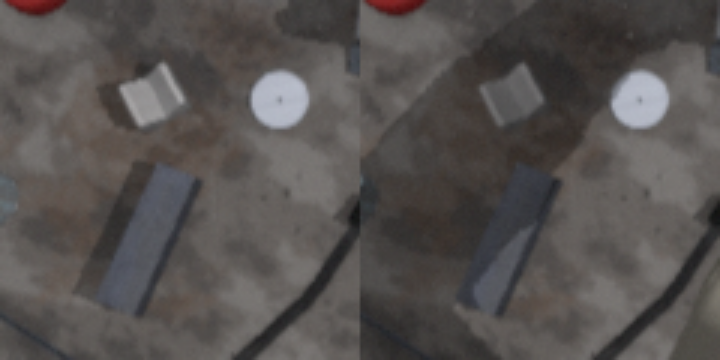

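The disc is out of the die and lying in the scoop's pan in the open, and the job is handed in at about 14 s of the 67 s allowed. No verdict was reported.

- **Pressing:** I pushed the plunger down with the closed fingertips until the force rose to about 24 N at its stop, with the scoop well clear of the die. The pictures then showed the disc on the bench under the plate.
- **Scooping:** I slid the scoop in until the lip met the rear stop bar, at about 7 N. I drew both out slowly, set the scoop flat, released it and moved the arm away.

My last checks, made from the pictures:

| Check | Measured | Limit |
|---|---|---|
| Disc in the scoop's frame, x | +18 mm | -22 to +32 mm |
| Disc in the scoop's frame, y | -2 mm | ±18 mm |
| Lip in the die's frame, x | -90 mm | below -65 mm |

- **By eye:** the plunger looks fully up, and the scoop and disc look flat. Heights and tilts were not measured.
- **Bystanders:** an image-difference check flagged the V-block and offcut areas. A side-by-side made after handing in shows only the arm's shadow there, with both parts in place. The pliers also look unmoved.
- **Die position:** my camera fit of the die disagreed by up to about 5 mm sideways with where the disc lay, so I lined the scoop up on the disc itself.

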